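Index the decorating wheel to the green station

ROBOT

A 6-joint arm with a two-finger parallel gripper is mounted at the origin on the work surface. World frame = base frame: x ahead of the robot, y to its left, z up, the work surface at z = 0. Lengths are in m, angles in rad, forces in N, time in s.
With the tool pointing down it reaches from about 0.375 to 0.9 m from the base axis. Payload 3.1 kg.
Tool frame: the origin (TCP) lies between the finger pads; the fingertips stand manip.nose_length ahead of it and the grasp point (between the pads) lies 5 mm behind it (manip.nose_length is the distance from the TCP to the fingertips, in m); z points along the fingers, y is the line along which they close (so a half turn about z gives the same grasp; the last joint's range is limited). The gripper opens to 85 mm and grips with 20 to 120 N. Pads are 22 mm wide; open, the fingers measure 114 mm over their backs; the gripper's body (76 mm by 85 mm) begins 54 mm behind the grasp point. The pads swing forward as they close: fully open they stand 13 mm farther back than shut.
Start: joints at [-1.321, 0.527, 1.433, -0, 1.181, -0.178], TCP at [0.26, -0.568, 0.245] pointing down, gripper open.
Joint ranges: [-3.08, 3.08], [-0.75, 2.2], [0.22, 2.44], [-1.43, 4.57], [0, 2.65], [-2.85, 2.85]. Speed limits (rad/s): [2.79, 2.79, 3.14, 3.14, 3.14, 3.14].

INTERFACE

Orientations are given as a unit quaternion [x, y, z, w].
In Python, from station import monitor, eyes, job, manip gives the robot as it stands.
- The arm moves only by the shell command python3 -m pendant 'ROWS' [FORCE]. ROWS is JSON, a list that holds one entry, the list of rows, each a list of 7 numbers: the shift along the tool's x, y, z as a fraction of full scale, then the turn, a rotation vector about the tool's x, y, z as a fraction of full scale, then the opening, from 0 (shut) to 1 (fully open). A call has 1 to 20 rows; each row shifts and turns the commanded pose from where the row before left it, along the tool's axes as they then stand; what a row does not reach is not made up. Full scale, the value 1, is 800 mm for a shift and 0.12 rad for a turn. A row lasts 1/10 s, in which the tool goes at most 50 mm and 8.59 degrees, less where a joint would pass 70% of its speed; a pose out of reach is approached as far as the arm can. A call with a number of a shift or a turn outside -1 to 1 is refused whole. A call with a gripper value outside its range is refused whole. The fingers move at their own pace and stop on an object; FORCE is the grip in N (left out, the last holds). Time passes only in rows, so rows that do not move let the fingers close. It gives the time, the measured TCP pose, the force, the opening and the grip force at its end, in the units of the state.
- monitor.sense(): the state, without advancing time (a new reading comes with each control period).
- eyes.snapshot(name): name is "scene" or "top" or "wrist"; returns a dict with "pixels" (420x560x3 uint8, red, green, blue), "depth" (420x560 float32, m along the optical axis (not along the pixel's ray), 0 where there is no reading), "intrinsics" (3x3 intrinsics, pixels), "k1" (the pictures are not rectified: a ray, as slopes to the right and down, at radius r is drawn at 1 + k1 r^2 times it, then the intrinsics apply), "eye" and "attitude" of the camera in the world. Camera axes: x right, y down, z forward; pixel columns grow to the right and rows downward; lengths in m; the calibration is good to about 2 mm. A picture is of the moment at which its call begins.
- job.sign_off(): hands the job in; it is judged then, once.
The state is a dict: "t": time; "q": joint angles; "qd": joint speeds; "tau": joint torques, N m; "tcp_pos": TCP position; "tool_rot": TCP orientation; "force": force on the tool from outside, world axes, zero at the start; "ft_torque": the same for the moment, N m; "finger_gap": opening from 0.0 (shut) to 1.0 (fully open); "gripper_force": force on a finger pad.
Only numpy, scipy, OpenCV 4.12 (cv2) and the standard library are available. Lean on these libraries where they do the work, as an engineer would, in place of code of your own. Each camera call takes 0.05 s, during which the arm holds its last target. There are 200 camera calls.

TASK

Turn the locked decorating wheel to its green station for the next colour: pull up the red plunger and twist it so that it stays out by itself, turn the wheel by its handle until the black pointer stands over the green disc, then twist the plunger back so that it drops fully home and locks the wheel there. The cup must stay standing in the middle of the wheel, and the other things stay where they are.

Things in the scene. Friction and masses are not known exactly. Their poses are not given: they have to be found in the camera images.
- wheel_centre (a point): Decorating wheel: a white round table, 256 mm across at its toothed aluminium rim, turning about a vertical axis on a grey round base (330 mm across, 18 mm thick, fixed to the table). This point is on the axis at the wheel's top face, 55 mm above the table. The wheel's x axis points from here to the handle and pointer.
- handle (a point): Upright round black handle standing on the wheel, 22 mm diameter, 88 mm from the axis. It rises from 55 to 145 mm above the table; this point is on its axis at 125 mm. Turn the wheel with it; it needs only 1 to 2 N and the wheel stays where it is left.
- pointer_tip (a point): Tip of the black pointer bar that sticks out over the wheel's rim, in line with the handle and 142 mm from the axis (57 mm above the table).
- wheel (a joint): Angle of the wheel on its base in rad, counterclockwise from above positive; 0 at the start, where it is locked. Stops at -1.45 and 1.45. The rim has ten notches, one every 36 degrees (0.628 rad), at 0, +-0.628, +-1.257...; the pin has 1.5 mm play on each side, and its round tip finds a notch that is up to about 3 mm off at the rim.
- knob_grip (a point): Centre of the red T-bar grip of the locking plunger, 64 mm long (along its own x axis), 16 mm wide, 22 mm tall; 147 mm above the table when locked. It stands on the plunger's vertical axis, 115 mm from the wheel's axis, opposite to where the handle starts, in a steel bush on a blue bracket (bracket and bush with its two rests end 114 mm above the table). Locked, the bar points along the line to the wheel's centre.
- plunger (a joint): Lift of the plunger in m: 0 = fully home (pin 9 mm deep in a notch), about 0.009 = pin standing on the rim between notches, about 0.014 = held out, resting on the bush, 0.022 = upper stop. A spring pulls it down with 7 N at home and 10 N at the top.
- knob (a joint): Twist of the plunger's grip in rad, counterclockwise from above positive: 0 = locked direction (a stop), 1.05 = the other stop. It turns only when lifted by more than 14 mm (17 to 19 mm is comfortable); let down at 0.6 to 1.05 it rests on the bush and stays out. Twisted back to near 0 and let go, the spring drops it (home, it has up to 0.2 rad of twist play).
- station_green (a point): Green disc (34 mm across, 6 mm thick) on the base beside the rim, 142 mm from the axis: the station wanted. This point is the middle of its top, 24 mm above the table. The pointer tip is straight above it when the wheel is at this station's notch.
- station_yellow (a point): Yellow disc of the same size: another station, not wanted. The four discs lie at 36 and 72 degrees to either side of the pointer's start, in any order.
- station_blue (a point): Blue disc: another station, not wanted.
- station_white (a point): White disc: another station, not wanted.
- pot_mid (a point): Terracotta cup standing loose in the middle of the wheel, 68 mm across and 72 mm tall (its rim 127 mm above the table); this point is on its axis, half-way up.
- paint_jar: Glass paint jar with a green lid, 54 mm across, 62 mm tall, beside the wheel; origin under its base. Bystander.
- brush: Paint brush, 170 mm, lying beside the wheel; origin underneath, near its middle. Bystander.
- spool: Orange ribbon spool, 64 mm across, 42 mm tall, beside the wheel; origin under its base. Bystander.
- candle: Red candle, 60 mm across, 85 mm tall; origin under its base. Bystander.
- mug: White mug, 80 mm across, 90 mm tall; origin under its base. Bystander.
- bowl: Blue bowl, 130 mm across, 50 mm tall; origin under its base. Bystander.
- tape_roll: Roll of brown tape lying flat, 90 mm across, 24 mm tall; origin under its base. Bystander.
There are look-alikes about, which are no part of the job. What is shaped like the part that bears pot_mid but blue, purple or yellow is not meant.

How it is judged:
On the way, in this order (a step that is already met when the one before it is completed fails the run):
1. the plunger is pulled up and twisted to stay out (value of joint plunger above 0.011 m and value of joint knob above 0.5 rad), for 0.3 s.
2. the pointer stands over the green disc, with the plunger still held out (all of step 1 and horizontal distance between pointer_tip and station_green below 0.012 m), for 0.2 s.
At the end, for the whole second after the job is handed in: The pointer tip is within 8 mm (seen from above) of the centre of the green disc, the plunger is home (lift under 2 mm, twist under 0.35 rad), the wheel at rest, and the cup upright (within 0.15 rad) with its axis within 20 mm of the wheel's (horizontal distance between pointer_tip and station_green below 0.008 m and value of joint plunger below 0.002 m and value of joint knob below 0.35 rad and velocity of joint wheel between -0.05 and 0.05 rad/s and horizontal distance between pot_mid and wheel_centre below 0.02 m and angle between pot_mid's own z axis and vertical below 0.15 rad); the robot touches nothing.
It fails at once if the cup is tipped over (angle between pot_mid's own z axis and vertical above 0.4 rad).
It fails at once if a bystander is displaced by more than 30 mm (distance of any of paint_jar, brush, spool, candle, mug, bowl, tape_roll from where it was at the start of the episode above 0.03 m).
It also fails if it takes over 72 s, if anything falls off the work surface, if the arm or the gripper's body presses on something with over 40 N, if the wrist force passes 120 N, or if a joint passes its speed limit or range.

## Working session

There is one attempt and no reset: what is moved stays moved. The work goes in short steps, Python scripts to look and compute and a shell command to move; the robot and the scene stay as the last step left them, time stands still between calls to the robot, and variables do not carry over. Pictures are saved under pics/ and viewed, at most 10 in all, crops included, and the job is handed in when it is done.

```bash
mkdir -p pics; ls; python3 - <<'E'
from station import monitor, eyes, job, manip
import cv2,numpy as np
print(manip.nose_length, monitor.sense())
for n in("top","scene"):
    s=eyes.snapshot(n); cv2.imwrite(f"pics/{n}0.png",s["pixels"][:,:,::-1])
    np.savez(f"{n}0.npz",**s)
    print(n,s["intrinsics"],s["k1"],s["eye"],s["attitude"])
E
```

```text
pics
0.014 {'t': 0.0, 'q': array([-1.32052316e+00,  5.28442455e-01,  1.43390993e+00,  1.30886832e-05,
        1.18137444e+00, -1.78518604e-01]), 'qd': array([ 0.00134912, -0.00113185,  0.00056652,  0.00043824, -0.00089611,
        0.00088486]), 'tau': array([-1.52652323e-03, -4.42351234e+01, -1.78027689e+01, -1.90808678e-04,
        8.63697322e-03,  6.51300411e-06]), 'tcp_pos': array([ 0.25970545, -0.56773787,  0.24434571]), 'tool_rot': array([ 9.77105076e-01,  2.12754629e-01, -3.22282521e-05, -1.06661998e-03]), 'force': array([-0.03031011,  0.1015605 , -0.54745114]), 'ft_torque': array([-0.00915539,  0.01722417, -0.00914434]), 'gripper_force': 0.0, 'finger_gap': 0.9996453799729637}
top [[510.82256106   0.         273.95764618]
 [  0.         510.82256106 208.57595909]
 [  0.           0.           1.        ]] -0.18075539352758935 [ 0.42798091 -0.02604635  1.68664467] [ 0.70609118 -0.70585534  0.03222219 -0.04653189]
scene [[403.00156603   0.         285.9156618 ]
 [  0.         403.00156603 209.1455757 ]
 [  0.           0.           1.        ]] -0.051248552835709914 [1.31394603 0.21088074 0.98328722] [ 0.55340844  0.75194365 -0.28471746 -0.21738401]
```

View pics/top0.png

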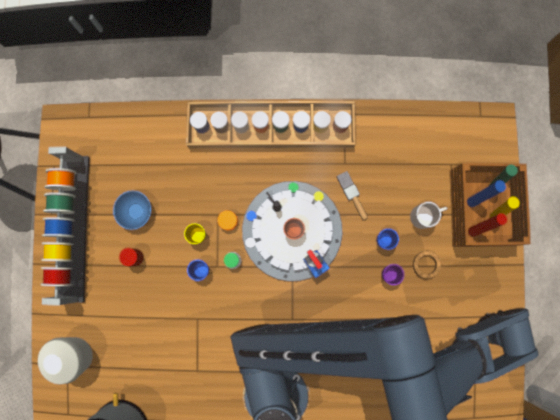

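View pics/scene0.png

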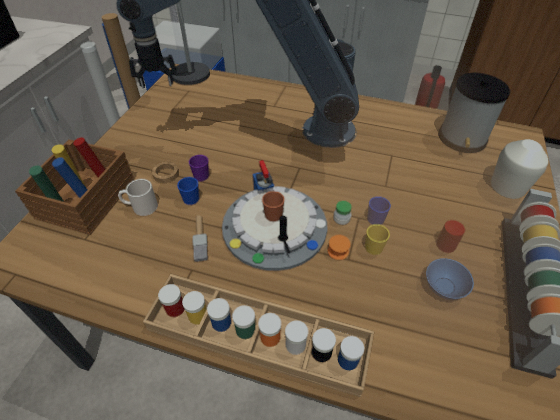

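The top view shows:
- The wheel is at about (293,231), with the handle at (276,206) and the pointer tip near (268,195).
- The green disc is at (293,187), yellow at (319,197), blue at (251,216) and white at (250,243).
- The red T-bar is at (315,260) and the terracotta cup at (293,229).

Look-alikes:
- Green: jar lid (232,260) against the disc (293,187). I choose the disc on the base.
- Red: candle (130,257), box tube (487,226) and rack roll (56,277) against the T-bar (315,260). I choose the T-bar on the blue bracket.
- Cups: yellow (195,233), blue (198,270) and (388,239), purple (392,274). I choose the terracotta one on the wheel.

```bash
cat > h.py <<'E'
import numpy as np,cv2
from scipy.spatial.transform import Rotation as R
def ray(s,uv):
    K=s["intrinsics"];p=np.array([(uv[0]-K[0,2])/K[0,0],(uv[1]-K[1,2])/K[1,1]]);q=p.copy()
    for _ in range(20): q=p/(1+float(s["k1"])*(q@q))
    return R.from_quat(s["attitude"]).apply([q[0],q[1],1])
def onz(s,uv,z):
    d=ray(s,uv);e=np.array(s["eye"]);return e+d*(z-e[2])/d[2]
def blobs(s,lo,hi,win=None,amin=15):
    h=cv2.cvtColor(s["pixels"],cv2.COLOR_RGB2HSV);m=cv2.inRange(h,np.array(lo),np.array(hi))
    if win is not None:
        k=np.zeros_like(m);u0,v0,u1,v1=win;k[v0:v1,u0:u1]=1;m=m*k
    n,l,st,c=cv2.connectedComponentsWithStats(m)
    o=[(c[i],st[i,4],cv2.minAreaRect(np.argwhere(l==i)[:,::-1].astype(np.float32))) for i in range(1,n) if st[i,4]>=amin]
    return sorted(o,key=lambda t:-t[1])
E
python3 - <<'E'
from h import *
s=dict(np.load("top0.npz"));W=(235,175,350,285)
for n,lo,hi,z in(("green",(45,120,60),(80,255,255),.024),("yellow",(22,120,100),(35,255,255),.024),("blue",(100,150,80),(125,255,255),.024),
  ("red",(0,190,120),(6,255,255),.158),("red2",(174,150,100),(180,255,255),.158),("cup",(4,90,60),(16,255,220),.12),("black",(0,0,0),(180,255,50),.1)):
    for c,a,r in blobs(s,lo,hi,W)[:3]: print(n,c.round(1),a,onz(s,c,z)[:2].round(4),np.round(r[1],1),round(r[2],1))
im=s["pixels"][175:285,235:350,::-1]
cv2.imwrite("pics/crop.png",cv2.resize(im,None,fx=5,fy=5,interpolation=cv2.INTER_CUBIC))
E
```

```text
green [292.9 186.8] 52 [ 0.6863 -0.0546] [8.  6.8] 36.9
green [235.9 260. ] 27 [0.4458 0.1315] [10.  2.] 90.0
yellow [318.4 195.7] 64 [ 0.6564 -0.1382] [7.9 8.7] 80.5
blue [250.9 215.5] 55 [0.5914 0.0831] [7.6 7.8] 53.1
blue [324.  267.4] 37 [ 0.4221 -0.1547] [5.4 8.5] 18.4
blue [314.5 271.8] 34 [ 0.4078 -0.1238] [9.2 3.5] 45.0
red [316.8 262.2] 33 [ 0.438  -0.1228] [10.8  3.4] 59.0
cup [291.  228.4] 4267 [ 0.542  -0.0466] [114. 109.] 0.0
cup [293.4 228.7] 322 [ 0.5411 -0.0539] [19.8 19.8] 45.0
```

View pics/crop.png

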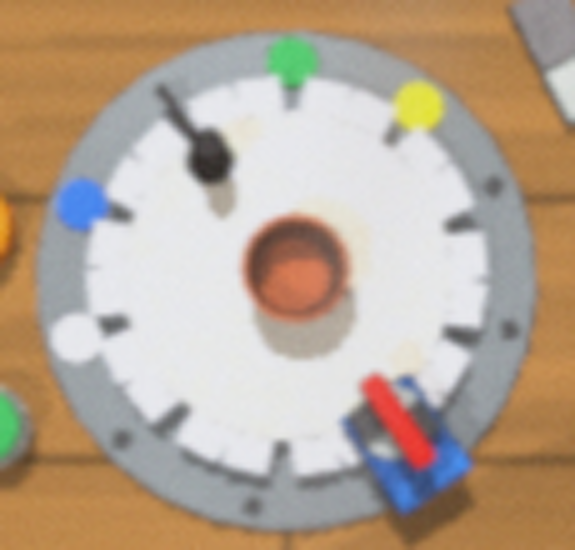

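The crop confirms it: T-bar ends at crop (375,383) and (425,460), handle top at (212,150), pointer tip at (160,90). Green is one station clockwise of the pointer, so the wheel must go to -0.628.

```bash
python3 - <<'E'
from h import *
from scipy.optimize import least_squares
s=dict(np.load("top0.npz"))
P=np.array([[.6863,-.0546],[.6564,-.1382],[.5914,.0831],onz(s,(235+76/5,175+338/5),.024)[:2]])
off=np.deg2rad([0,-36,72,108])
f=lambda x:(np.c_[x[0]+.142*np.cos(x[2]+off),x[1]+.142*np.sin(x[2]+off)]-P).ravel()
r=least_squares(f,[.54,-.05,0]);c=r.x[:2];g=r.x[2];th=g+np.deg2rad(36)
print("centre",c,"green ang",g,"pointer",th,"res",r.fun.round(4))
u=np.array([np.cos(th),np.sin(th)])
print("handle",c+.088*u,"tip",c+.142*u,"knob",c-.115*u,"green handle",c+.088*np.array([np.cos(g),np.sin(g)]))
for n,uv,z in(("handle top",(235+212/5,175+150/5),.145),("bar in",(235+375/5,175+383/5),.158),("bar out",(235+425/5,175+460/5),.158),("tip",(235+160/5,175+88/5),.057),("cup",(293.9,228.6),.127)): print(n,onz(s,uv,z)[:2])
from station import monitor
t=monitor.sense();print(R.from_quat(t["tool_rot"]).as_matrix().round(4))
E
```

```text
centre [ 0.54379463 -0.05119613] green ang -0.025032435452207555 pointer 0.603286095265751 res [-0.0005 -0.0002  0.0001  0.0007 -0.0004 -0.0004  0.0008 -0.0002]
handle [ 0.61626049 -0.00126919] tip [0.66072818 0.02936779] knob [ 0.44909492 -0.11644155] green handle [ 0.63176706 -0.05339875]
handle top [ 0.61143506 -0.0051175 ]
bar in [ 0.46969711 -0.10276398]
bar out [ 0.42376794 -0.13241068]
tip [0.66219523 0.02963202]
cup [ 0.54084165 -0.05540314]
[[ 9.095e-01  4.157e-01 -5.000e-04]
 [ 4.157e-01 -9.095e-01  1.900e-03]
 [ 4.000e-04 -2.000e-03 -1.000e+00]]
```

```bash
python3 -m pendant '[[[0.032,-0.0296,0,0,0,0,0.6],[0.032,-0.0296,0,0,0,0,0.6],[0.032,-0.0296,0,0,0,0,0.6],[0.032,-0.0296,0,0,0,0,0.6],[0.032,-0.0296,0,0,0,0,0.6],[0.032,-0.0296,0,0,0,0,0.6],[0.032,-0.0296,0,0,0,0,0.6],[0.032,-0.0296,0,0,0,0,0.6],[0.032,-0.0296,0,0,0,0,0.6],[0.032,-0.0296,0,0,0,0,0.6],[0.032,-0.0296,0,0,0,0,0.6],[0.032,-0.0296,0,0,0,0,0.6],[0.032,-0.0296,0,0,0,0,0.6],[0.032,-0.0296,0,0,0,0,0.6],[0,0,0,0,0,-0.725,0.6],[0,0,0,0,0,-0.725,0.6],[0,0,0,0,0,0,0.6],[0,0,0,0,0,0,0.6]]]'
python3 - <<'E'
from h import *
from station import eyes,monitor
t=monitor.sense();print(t["q"],t["tcp_pos"],R.from_quat(t["tool_rot"]).as_matrix().round(4))
s=eyes.snapshot("wrist");np.savez("w1.npz",**s);cv2.imwrite("pics/w1.png",s["pixels"][:,:,::-1])
print(s["eye"],R.from_quat(s["attitude"]).as_matrix().round(3))
for lo,hi in(((0,150,80),(6,255,255)),((172,150,80),(180,255,255))):
    for c,a,r in blobs(s,lo,hi,amin=100)[:3]: print(c,a,r,onz(s,r[0],.158))
E
```

```text
t: 1.9
tcp_pos: [0.4478, -0.1178, 0.2451]
tool_rot: [0.955, 0.296, -0.0, -0.0]
force: [0.3, 0.8, -1.0]
finger_gap: 0.602
gripper_force: 0.0
[-4.99299297e-01  3.11171698e-01  1.82480035e+00 -1.52065075e-05
  1.00612634e+00  4.70602721e-01] [ 0.4478303  -0.11781219  0.24512429] [[ 8.248e-01  5.654e-01 -5.000e-04]
 [ 5.654e-01 -8.248e-01  2.000e-04]
 [-2.000e-04 -4.000e-04 -1.000e+00]]
[ 0.50541876 -0.07791255  0.37349712] [[ 0.566 -0.791 -0.231]
 [-0.825 -0.543 -0.158]
 [-0.001  0.28  -0.96 ]]
[275.08605174 212.56580427] 1778 ((275.0, 213.0), (86.0, 22.0), 90.0) [ 0.45148554 -0.11422585  0.158     ]
```

View pics/w1.png

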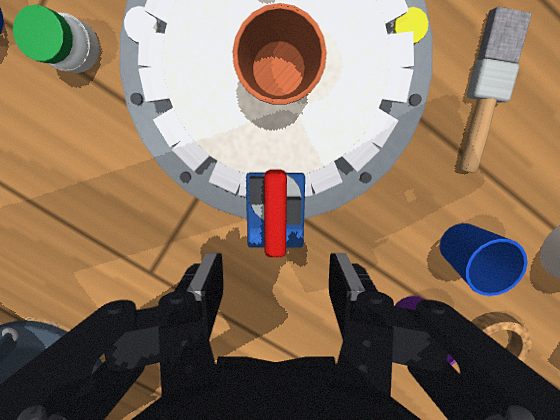

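The wrist view shows the red bar at (275,213), upright in the picture and centred between the fingers. I only need to go about 2–3 mm inward, then down.

```bash
python3 -m pendant '[[[0.003,0,0.0215,0,0,0,0.6],[0,0,0.0215,0,0,0,0.6],[0,0,0.0215,0,0,0,0.6],[0,0,0.0215,0,0,0,0.6],[0,0,0.0215,0,0,0,0.6],[0,0,0.0215,0,0,0,0.6],[0,0,0,0,0,0,0.6],[0,0,0,0,0,0,0.6],[0,0,0,0,0,0,0],[0,0,0,0,0,0,0],[0,0,0,0,0,0,0],[0,0,0,0,0,0,0],[0,0,0,0,0,0,0],[0,0,0,0,0,0,0],[0,0,0,0,0,0,0],[0,0,0,0,0,0,0]]]' 60
```

```text
t: 3.55
tcp_pos: [0.4499, -0.116, 0.1431]
tool_rot: [0.955, 0.297, 0.0, -0.0]
force: [-0.8, 2.8, 5.8]
finger_gap: 0.178
gripper_force: 58.6
```

```bash
python3 -m pendant '[[[0,0,-0.006,0,0,0,0],[0,0,-0.006,0,0,0,0],[0,0,-0.006,0,0,0,0],[0,0,-0.005,0,0,0,0],[0,0,0,0,0,0,0],[0,0,0,0,0,0,0]]]'
```

```text
t: 4.15
tcp_pos: [0.4497, -0.1161, 0.1603]
tool_rot: [0.955, 0.297, -0.0, -0.0]
force: [1.5, 3.5, -10.6]
finger_gap: 0.175
gripper_force: 58.6
```

```bash
python3 -m pendant '[[[0,0,0,0,0,-0.83,0],[0,0,0,0,0,-0.83,0],[0,0,0,0,0,-0.83,0],[0,0,0,0,0,-0.83,0],[0,0,0,0,0,-0.83,0],[0,0,0,0,0,-0.83,0],[0,0,0,0,0,-0.83,0],[0,0,0,0,0,-0.83,0],[0,0,0,0,0,-0.83,0],[0,0,0,0,0,0,0],[0,0,0,0,0,0,0]]]'
python3 -c "
from station import monitor;print(monitor.sense()['ft_torque'])"
```

```text
t: 5.25
tcp_pos: [0.4496, -0.116, 0.1602]
tool_rot: [0.733, 0.681, -0.0, -0.001]
force: [1.4, 4.5, -10.5]
finger_gap: 0.178
gripper_force: 58.6
[ 0.67284305 -0.47517254  0.03835241]
```

```bash
python3 -m pendant '[[[0,0,0.002,0,0,0,0],[0,0,0.002,0,0,0,0],[0,0,0,0,0,0,0],[0,0,0,0,0,0,0],[0,0,0,0,0,0,0.6],[0,0,0,0,0,0,0.6],[0,0,0,0,0,0,0.6],[0,0,0,0,0,0,0.6],[0,0,0,0,0,0,0.6],[0,0,0,0,0,0,0.6]]]'
python3 -m pendant '[[[0,0,-0.02,0,0,0,0.6],[0,0,-0.02,0,0,0,0.6],[0,0,-0.02,0,0,0,0.6],[0,0,-0.02,0,0,0,0.6],[0,0,-0.02,0,0,0,0.6],[0,0,-0.02,0,0,0,0.6],[0,0,0,0,0,0,0.6],[0,0,0,0,0,0,0.6]]]'
python3 - <<'E'
from h import *
from station import eyes,monitor
t=monitor.sense();print(t["q"],t["tcp_pos"],R.from_quat(t["tool_rot"]).as_matrix().round(4))
s=eyes.snapshot("wrist");np.savez("w2.npz",**s);cv2.imwrite("pics/w2.png",s["pixels"][:,:,::-1])
for c,a,r in blobs(s,(0,150,80),(6,255,255),amin=100)[:3]: print(c,a,r,onz(s,r[0],.172))
E
```

```text
t: 6.25
tcp_pos: [0.4501, -0.1167, 0.1575]
tool_rot: [0.732, 0.681, -0.0, 0.0]
force: [-0.6, 0.1, 0.4]
finger_gap: 0.601
gripper_force: 0.0
t: 7.05
tcp_pos: [0.4498, -0.1164, 0.2532]
tool_rot: [0.732, 0.681, 0.0, 0.0]
force: [-0.7, 0.1, -0.1]
finger_gap: 0.596
gripper_force: 0.0
[-4.94475035e-01  3.01258762e-01  1.81167960e+00 -9.79433667e-05
  1.02838889e+00 -4.22889321e-01] [ 0.44982719 -0.1164462   0.25317376] [[ 7.150e-02  9.974e-01  2.000e-04]
 [ 9.974e-01 -7.150e-02 -2.000e-04]
 [-2.000e-04  2.000e-04 -1.000e+00]]
[275.25189947 215.67913501] 1711 ((275.0, 217.5), (89.0, 22.0), 90.0) [ 0.44877763 -0.11203328  0.172     ]
```

View pics/w2.png

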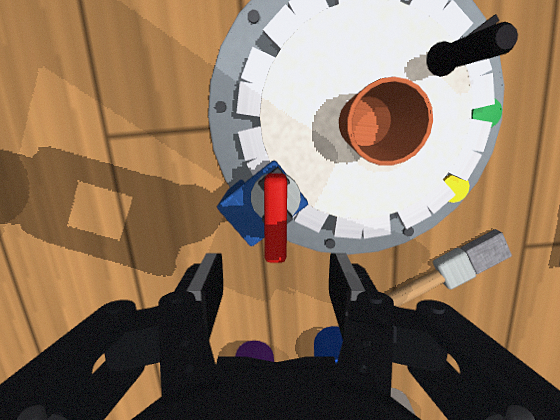

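The bar now points up in the picture at (275,217), so the plunger is twisted about 0.9 rad and stays out by itself. The cup stands at (390,120), the handle top is at (505,40) and the green disc at (487,113). Next I turn the tool back and cross to the handle.

```bash
python3 -m pendant '[[[0,0,0,0,0,0.933,0.6],[0,0,0,0,0,0.933,0.6],[0,0,0,0,0,0.933,0.6],[0,0,0,0,0,0.933,0.6],[0,0,0,0,0,0.933,0.6],[0,0,0,0,0,0.933,0.6],[0,0,0,0,0,0.933,0.6],[0,0,0,0,0,0.933,0.6],[0.0312,0,0,0,0,0,0.6],[0.0312,0,0,0,0,0,0.6],[0.0312,0,0,0,0,0,0.6],[0.0312,0,0,0,0,0,0.6],[0.0312,0,0,0,0,0,0.6],[0.0312,0,0,0,0,0,0.6],[0.0312,0,0,0,0,0,0.6],[0.0312,0,0,0,0,0,0.6],[0,0,0,0,0,0,0.6],[0,0,0,0,0,0,0.6]]]'
python3 - <<'E'
from h import *
from station import eyes,monitor
t=monitor.sense();print(t["q"],t["tcp_pos"])
s=eyes.snapshot("wrist");np.savez("w3.npz",**s);cv2.imwrite("pics/w3.png",s["pixels"][:,:,::-1])
for c,a,r in blobs(s,(0,0,0),(180,255,70),(100,50,450,300),amin=100)[:4]: print(c,a,r,onz(s,r[0],.145))
E
```

```text
t: 8.9
tcp_pos: [0.6134, -0.0029, 0.2517]
tool_rot: [0.955, 0.298, -0.002, -0.001]
force: [-0.9, 0.4, 0.6]
finger_gap: 0.597
gripper_force: 0.0
[-1.86484298e-01  5.06266280e-01  1.45336643e+00 -5.32835298e-04
  1.18541793e+00  7.80036391e-01] [ 0.61344908 -0.00292704  0.25166301]
[277.28879892 184.74426451] 1482 ((277.5, 172.0), (92.0, 29.0), 90.0) [0.6390839  0.01386637 0.145     ]
[337.61344538 280.93277311] 714 ((340.0, 276.5), (22.0, 45.0), 0.0) [ 0.59745816 -0.07734987  0.145     ]
[213.52891396 280.93511989] 709 ((211.0, 276.0), (46.0, 22.0), 90.0) [0.53759657 0.00978898 0.145     ]
[367.84774436 286.2481203 ] 532 ((364.1795959472656, 288.08843994140625), (52.10491943359375, 25.272001266479492), 48.012786865234375) [ 0.6004101  -0.10060288  0.145     ]
```

View pics/w3.png

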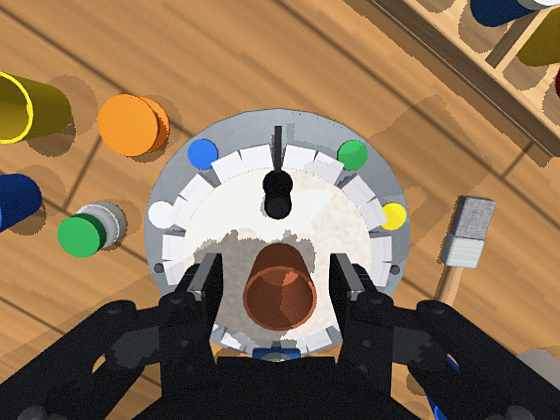

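The handle top is at about (277,205) and the pointer tip at (278,126). The cup at (280,297) appears between the fingers but is behind them. I'll compute the remaining offsets.

```bash
python3 - <<'E'
from h import *
s=dict(np.load("w3.npz"))
t=np.array([.61345,-.00293]);x=np.array([.8236,.567]);y=np.array([.567,-.8236])
for n,uv,z in(("handle",(277.3,205),.145),("tip",(278,126),.06),("green",(353,155),.024),("cup",(280,298),.127)):
    p=onz(s,uv,z)[:2];d=p-t;print(n,p.round(4),"tool dx,dy mm",(d@x*1e3).round(1),(d@y*1e3).round(1))
E
```

```text
handle [ 6.181e-01 -5.000e-04] tool dx,dy mm 5.3 0.6
tip [0.6648 0.0307] tool dx,dy mm 61.4 1.4
green [ 0.6858 -0.0561] tool dx,dy mm 29.5 84.8
cup [ 0.544  -0.0549] tool dx,dy mm -86.7 3.5
```

```bash
python3 -m pendant '[[[0.005,0.001,0.0225,0,0,0,0.6],[0,0,0.0225,0,0,0,0.6],[0,0,0.0225,0,0,0,0.6],[0,0,0.0225,0,0,0,0.6],[0,0,0.0225,0,0,0,0.6],[0,0,0.0225,0,0,0,0.6],[0,0,0.0225,0,0,0,0.6],[0,0,0,0,0,0,0.6],[0,0,0,0,0,0,0],[0,0,0,0,0,0,0],[0,0,0,0,0,0,0],[0,0,0,0,0,0,0],[0,0,0,0,0,0,0],[0,0,0,0,0,0,0],[0,0,0,0,0,0,0]]]' 25
```

```text
t: 10.45
tcp_pos: [0.6184, -0.0018, 0.1285]
tool_rot: [0.955, 0.297, 0.0, 0.001]
force: [-1.3, -1.9, 5.8]
finger_gap: 0.248
gripper_force: 26.0
```

```bash
python3 -m pendant '[[[-0.0001,0.00494,0,0,0,0.374,0],[-0.0001,0.00494,0,0,0,0.374,0],[-0.0001,0.00494,0,0,0,0.374,0],[-0.0001,0.00494,0,0,0,0.374,0],[-0.0001,0.00494,0,0,0,0.374,0],[-0.0001,0.00494,0,0,0,0.374,0],[-0.0001,0.00494,0,0,0,0.374,0],[0,0,0,0,0,0,0]]]'
python3 - <<'E'
from h import *
from station import monitor
t=monitor.sense();p=t["tcp_pos"][:2]-[.5438,-.0512];x=R.from_quat(t["tool_rot"]).as_matrix()[:,0]
print(np.hypot(*p),np.arctan2(p[1],p[0]),np.arctan2(x[1],x[0]))
E
```

```text
t: 11.25
tcp_pos: [0.6301, -0.0271, 0.1285]
tool_rot: [0.99, 0.144, 0.0, 0.0]
force: [-2.6, -1.7, 6.0]
finger_gap: 0.249
gripper_force: 26.1
0.08960782110422755 0.27257301850934 0.28850890943239643
```

Radius and angle follow as planned; now the second half.

```bash
python3 -m pendant '[[[-0.0001,0.00494,0,0,0,0.374,0],[-0.0001,0.00494,0,0,0,0.374,0],[-0.0001,0.00494,0,0,0,0.374,0],[-0.0001,0.00494,0,0,0,0.374,0],[-0.0001,0.00494,0,0,0,0.374,0],[-0.0001,0.00494,0,0,0,0.374,0],[-0.0001,0.00494,0,0,0,0.374,0],[0,0,0,0,0,0,0],[0,0,0,0,0,0,0]]]'
python3 - <<'E'
from h import *
from station import monitor,eyes
t=monitor.sense();p=t["tcp_pos"][:2]-[.5438,-.0512];x=R.from_quat(t["tool_rot"]).as_matrix()[:,0]
print(np.hypot(*p),np.arctan2(p[1],p[0]),np.arctan2(x[1],x[0]))
s=eyes.snapshot("wrist");np.savez("w4.npz",**s);cv2.imwrite("pics/w4.png",s["pixels"][:,:,::-1])
E
```

```text
t: 12.15
tcp_pos: [0.6334, -0.0541, 0.1284]
tool_rot: [1.0, -0.012, -0.0, 0.0]
force: [-3.3, -0.7, 5.9]
finger_gap: 0.249
gripper_force: 26.2
0.08964955018353052 -0.03276582036712509 -0.02418452211128581
```

View pics/w4.png

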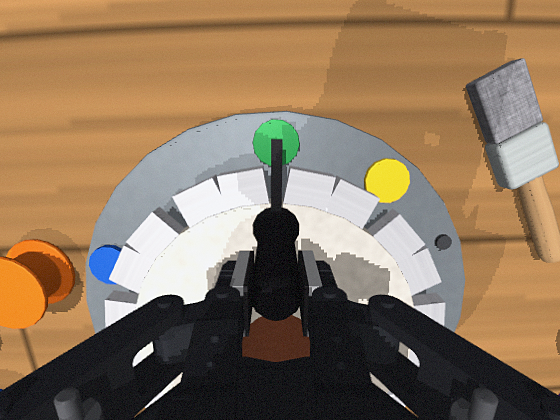

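Pointer tip at (277,140) is over the centre of the green disc (276,143), within about 1 mm. I release, rise and go back to the plunger.

```bash
python3 -m pendant '[[[0,0,0,0,0,0,0.5],[0,0,0,0,0,0,0.5],[0,0,0,0,0,0,0.5],[0,0,0,0,0,0,0.5],[0,0,-0.0225,0,0,0,0.5],[0,0,-0.0225,0,0,0,0.5],[0,0,-0.0225,0,0,0,0.5],[0,0,-0.0225,0,0,0,0.5],[0,0,-0.0225,0,0,0,0.5],[0,0,-0.0225,0,0,0,0.5],[0,0,-0.0225,0,0,0,0.6],[-0.0284,0.01044,0,0,0,0,0.6],[-0.0284,0.01044,0,0,0,0,0.6],[-0.0284,0.01044,0,0,0,0,0.6],[-0.0284,0.01044,0,0,0,0,0.6],[-0.0284,0.01044,0,0,0,0,0.6],[-0.0284,0.01044,0,0,0,0,0.6],[-0.0284,0.01044,0,0,0,0,0.6],[-0.0284,0.01044,0,0,0,0,0.6]]]'
python3 -m pendant '[[[0,0,0,0,0,-0.976,0.6],[0,0,0,0,0,-0.976,0.6],[0,0,0,0,0,-0.976,0.6],[0,0,0,0,0,-0.976,0.6],[0,0,0,0,0,-0.976,0.6],[0,0,0,0,0,-0.976,0.6],[0,0,0,0,0,-0.976,0.6],[0,0,0,0,0,-0.976,0.6],[0,0,0,0,0,-0.976,0.6],[0,0,0,0,0,-0.976,0.6],[0,0,0,0,0,-0.976,0.6],[0,0,0,0,0,-0.976,0.6],[0,0,0,0,0,-0.976,0.6],[0,0,0,0,0,0,0.6],[0,0,0,0,0,0,0.6]]]'
python3 - <<'E'
from h import *
from station import monitor,eyes
t=monitor.sense();x=R.from_quat(t["tool_rot"]).as_matrix()[:,0];print(np.arctan2(x[1],x[0]))
s=eyes.snapshot("wrist");np.savez("w5.npz",**s);cv2.imwrite("pics/w5.png",s["pixels"][:,:,::-1])
for c,a,r in blobs(s,(0,150,80),(6,255,255),amin=100)[:2]: print(c,a,r,onz(s,r[0],.172))
E
```

```text
t: 14.1
tcp_pos: [0.4496, -0.1161, 0.2533]
tool_rot: [1.0, -0.012, 0.0, 0.0]
force: [0.2, -0.7, -0.7]
finger_gap: 0.6
gripper_force: 0.0
t: 15.6
tcp_pos: [0.4504, -0.1159, 0.2533]
tool_rot: [0.733, 0.68, 0.0, 0.0]
force: [0.3, -0.2, -1.0]
finger_gap: 0.604
gripper_force: 0.0
1.495375670722859
[274.4235706  216.38331389] 1714 ((274.0, 218.5), (89.0, 22.0), 90.0) [ 0.44865286 -0.11223003  0.172     ]
```

View pics/w5.png

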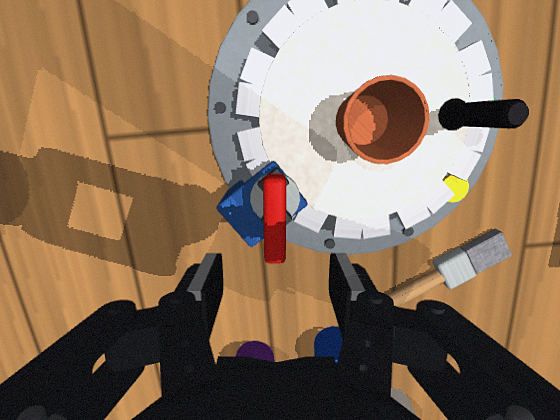

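The picture matches the earlier one: bar at (274,218) between the fingers, handle now pointing to green, cup standing at (385,120). I grip, lift and twist back.

```bash
python3 -m pendant '[[[0,0,0.024,0,0,0,0.6],[0,0,0.024,0,0,0,0.6],[0,0,0.024,0,0,0,0.6],[0,0,0.024,0,0,0,0.6],[0,0,0.024,0,0,0,0.6],[0,0,0,0,0,0,0.6],[0,0,0,0,0,0,0],[0,0,0,0,0,0,0],[0,0,0,0,0,0,0],[0,0,0,0,0,0,0],[0,0,0,0,0,0,0],[0,0,0,0,0,0,0],[0,0,0,0,0,0,0],[0,0,-0.003,0,0,0,0],[0,0,-0.003,0,0,0,0],[0,0,0,0,0,0,0],[0,0,0,0,0,0,0]]]' 60
```

```text
t: 17.35
tcp_pos: [0.4499, -0.116, 0.1616]
tool_rot: [0.732, 0.681, -0.0, -0.001]
force: [-2.6, -3.5, -10.0]
finger_gap: 0.173
gripper_force: 58.6
```

```bash
python3 -m pendant '[[[0,0,0,0,0,0.83,0],[0,0,0,0,0,0.83,0],[0,0,0,0,0,0.83,0],[0,0,0,0,0,0.83,0],[0,0,0,0,0,0.83,0],[0,0,0,0,0,0.83,0],[0,0,0,0,0,0.83,0],[0,0,0,0,0,0.83,0],[0,0,0,0,0,0.83,0],[0,0,0,0,0,0,0],[0,0,0,0,0,0,0]]]'
python3 -m pendant '[[[0,0,0.004,0,0,0,0],[0,0,0.004,0,0,0,0],[0,0,0.004,0,0,0,0],[0,0,0.004,0,0,0,0],[0,0,0.004,0,0,0,0],[0,0,0.003,0,0,0,0],[0,0,0,0,0,0,0],[0,0,0,0,0,0,0]]]'
```

```text
t: 18.45
tcp_pos: [0.4498, -0.1159, 0.1617]
tool_rot: [0.955, 0.297, -0.001, -0.0]
force: [-4.0, -2.8, -10.0]
finger_gap: 0.178
gripper_force: 58.7
t: 19.25
tcp_pos: [0.45, -0.116, 0.1452]
tool_rot: [0.955, 0.297, -0.0, 0.0]
force: [-6.4, -2.1, 7.3]
finger_gap: 0.178
gripper_force: 61.1
```

```bash
python3 -m pendant '[[[0,0,0,0,0,0,0.6],[0,0,0,0,0,0,0.6],[0,0,0,0,0,0,0.6],[0,0,0,0,0,0,0.6],[0,0,0,0,0,0,0.6],[0,0,-0.026,0,0,0,0.6],[0,0,-0.026,0,0,0,0.6],[0,0,-0.026,0,0,0,0.6],[0,0,-0.026,0,0,0,0.6],[0,0,-0.026,0,0,0,0.6],[0,0,0,0,0,0,0.6],[0,0,0,0,0,0,0.6]]]'
python3 - <<'E'
from h import *
from station import monitor,eyes
s=eyes.snapshot("wrist");cv2.imwrite("pics/w6.png",s["pixels"][:,:,::-1])
h=cv2.cvtColor(s["pixels"],cv2.COLOR_RGB2HSV);m=cv2.inRange(h,np.array((0,150,80)),np.array((6,255,255)))
d=s["depth"]; q=R.from_quat(s["attitude"])
w=dict(np.load("w1.npz"))
for n,k in(("w1",w),("now",s)):
    m=cv2.inRange(cv2.cvtColor(k["pixels"],cv2.COLOR_RGB2HSV),np.array((0,150,80)),np.array((6,255,255)))
    m=cv2.erode(m,np.ones((5,5)));z=[]
    for v,u in np.argwhere(m>0):
        if k["depth"][v,u]>0 and 185<v<245 and 200<u<350: z.append((np.array(k["eye"])+ray(k,(u,v))*k["depth"][v,u])[2])
    print(n,np.median(z),np.percentile(z,[20,80]))
    for c,a,r in blobs(k,(0,150,80),(6,255,255),amin=300)[:2]: print(c,r,onz(k,r[0],.158))
E
```

```text
t: 20.45
tcp_pos: [0.4504, -0.1159, 0.2476]
tool_rot: [0.955, 0.296, 0.0, 0.0]
force: [-0.5, -0.1, -1.3]
finger_gap: 0.599
gripper_force: 0.0
w1 0.15763583356468633 [0.15710823 0.1582514 ]
[275.08605174 212.56580427] ((275.0, 213.0), (86.0, 22.0), 90.0) [ 0.45148554 -0.11422585  0.158     ]
now 0.15760183778584846 [0.15703471 0.15813734]
[275.11215502 215.70992366] ((275.0, 216.5), (85.0, 22.0), 90.0) [ 0.4513417  -0.11424178  0.158     ]
```

View pics/w6.png

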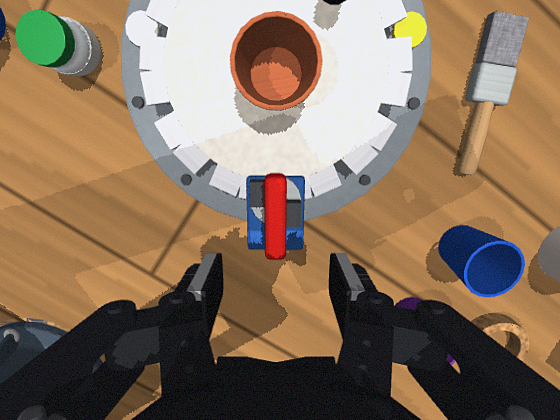

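The bar is at (275,216), aligned, with its top at the same measured height as at the start (157.6 mm). That means the plunger is home in the notch. The cup stands at (276,62) and the gripper is clear.

```bash
python3 -c "
from station import job;print(job.sign_off())"
```

```text
the job is handed in; nothing more can be done
None
```

The wheel is locked at the green station with the plunger home, the cup stood in place in the last view, and I handed the job in at about 20.5 s; no verdict came back.

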